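# Park the saucepan on the small ring and cover the large one

### The arm

A 6-joint arm with a two-finger parallel gripper is mounted at the origin on a cart in front of the work surface, level with it; the furniture and walls round the work are solid. World frame = base frame: x ahead of the robot, y to its left, z up, the work surface at z = 0. Lengths are in m, angles in rad, forces in N, time in s.
With the tool pointing down it reaches from about 0.35 to 0.925 m from the base axis. Payload 6.4 kg.
Tool frame: the origin (TCP) lies on the mounting face of the last link; the fingertips stand 199 mm ahead of it and the grasp point (between the pads) lies 180 mm ahead of it (env.pinch_z is the distance from the TCP to the grasp point, in m); z points along the fingers, y is the line along which they close (so a half turn about z gives the same grasp; the last joint's range is limited). The gripper opens to 94 mm and grips with 3 to 60 N. Pads are 16 mm wide; open, the fingers measure 119 mm over their backs; the gripper's body (75 mm by 177 mm) begins 78 mm behind the grasp point.
Start: joints at [-1.282, 0.245, 1.558, -0, 1.339, -0.174], TCP at [0.29, -0.582, 0.405] pointing down, gripper open.
Joint ranges: [-3.13, 3.13], [-1.02, 2.26], [0.13, 2.54], [-0.95, 4.09], [0.21, 2.88], [-2.74, 2.74]. Speed limits (rad/s): [2.57, 2.57, 3.14, 3.14, 3.14, 3.14].

### API

Orientations are given as a unit quaternion [x, y, z, w].
In Python, from workcell import env, effector, ik, cams, ticket, current_time_s, current_joint_positions, current_joint_velocities, current_joint_efforts, current_tool_pos, current_ee_rot, current_contact_force, current_moment, current_gripper_width, current_finger_force gives the robot as it stands. Calls block until the motion is done:
- env.goto(position, orientation): joint-space move of the TCP to a pose.
- env.movel(position, rot=None, velocity=0.15, threshold=None): straight line of the TCP; rot=None keeps the orientation; velocity is the mean speed in m/s. With threshold (N) it stops when the force on the tool has changed by that much, and returns True; else False.
- env.goto_joints(angles): joint-space move.
- effector.gripper_open() and effector.grab(f_grip=None): open the fingers fully, or close them until they stop; f_grip is the grip in N (None keeps the last).
- env.sleep(seconds).
- ik(position, orientation): joint angles nearest the present ones, or None.
- cams.read_camera(name): name is "scene" or "top" or "wrist"; returns the picture (420x560x3 uint8, blue, green, red); there is no depth.
- cams.camera_params(name): a dict with "fx", "fy", "cx", "cy" (pixels), "world_from_camera" (4x4, takes a point from camera to world coordinates). Camera axes: x right, y up, looking along -z (the intrinsics and any distortion apply to the point x, -y, -z); pixel columns grow to the right and rows downward; lengths in m; the calibration is good to about 2 mm. A picture is of the moment at which its call begins: read the wrist's pose just before it. camera_params takes no time and is no camera call; for the wrist camera it gives the pose at the moment of the call.
A pose or a line that the arm cannot do raises env.IKError and nothing moves.
- ticket.hand_in(): hands the job in; it is judged then, once.
Readings, each from a call of its own:
- current_time_s(): time.
- current_joint_positions(): joint angles.
- current_joint_velocities(): joint speeds.
- current_joint_efforts(): joint torques, N m.
- current_tool_pos(): TCP position.
- current_ee_rot(): TCP orientation.
- current_contact_force(): force on the tool from outside, world axes, zero at the start.
- current_moment(): the same for the moment, N m.
- current_gripper_width(): opening from 0.0 (shut) to 1.0 (fully open).
- current_finger_force(): force on a finger pad.
Only numpy, scipy, OpenCV 4.12 (cv2) and the standard library are available. Lean on these libraries where they do the work, as an engineer would, in place of code of your own. Each camera call takes 0.05 s, during which the arm holds its last target. There are 200 camera calls.

### The job

The wax-melting saucepan on the cold twin hotplate is in the way on the large left ring. Slide it across the glass, without lifting or tipping it, until its base stands wholly inside the small right ring, and turn its handle out to the right-hand side of the hotplate, so that it neither lies over the left cover nor sticks out to the front. Then fold the left cover down over the freed large ring until it is fully shut, without slamming it; leave the right cover up, and do not disturb the mug, the bottles or the tape roll.

Things in the scene. Friction and masses are not known exactly. Their poses are not given: they have to be found in the camera images.
- hotplate: twin hotplate fixed on the table, steel case 260 (x) x 490 (y) mm, bare level black glass top 55 mm above the table. Origin: centre of its underside; x points to its back, y to its left seen from the robot. Two knobs (33 mm across, 16 mm high above the glass) stand 104 mm in front of the centre, at y = +118 and -118 mm.
- ring_large (a point): centre, on the glass, of the large printed ring on the left (outer line 88 mm radius); axes as the hotplate's
- ring_small (a point): centre, on the glass, of the small printed ring on the right (outer line 74 mm radius); axes as the hotplate's
- saucepan: open, empty aluminium saucepan, 127 mm across the rim, 120 mm across the base, 76 mm high, about 0.4 to 0.8 kg, with a straight level handle along its own +x. Origin: centre of its underside. It starts on the large ring with the handle to the left.
- saucepan_grip (a point): middle of the black handle, 132 mm from the pan's axis along its +x and 60 mm above its underside; the handle is there 21 mm wide and 16 mm high and runs from 86 to 184 mm from the axis
- cover_large (a joint): fold angle (rad) of the left cover, a steel panel 230 mm wide (y), 195 mm long, 4 mm thick, with a 10 mm thick rolled lip at its free edge, hinged at its rear edge: 0 upright behind the large ring, 1.571 flat and shut over it; grows as the lip comes down to the front (-x). The hinge is stiff: the cover stays where it is left and takes about 6 N at the lip to move
- cover_large_lip (a point): middle of the free edge (end of the rolled lip) of the left cover, 195 mm from the hinge; moves with the cover; its z axis points from hinge to lip
- cover_large_hinge (a point): fixed point on the hinge line of the left cover, in the middle of its width, 61 mm above the table; hinge axis along the hotplate's y
- cover_small (a joint): fold angle in rad of the right cover, the left one's twin; 0 upright, 1.571 shut; it is to stay up
- mug: white stoneware mug, 128 mm high, 79 mm across, handle on its own -y side, standing to the right of the hotplate; origin at its underside; a bystander
- glue_bottle: brown squeeze bottle with a white nozzle, 34 mm across, 121 mm high, standing to the left of the hotplate; origin at the centre of its underside; a bystander
- ink_bottle: square ink bottle with black cap, 44 x 44 x 56 mm, standing to the left of the hotplate; origin at the centre of its underside; a bystander
- tape_roll: roll of cream paper tape lying flat, 72 mm across, 19 mm high, to the right front of the hotplate; origin at the centre of its underside; a bystander

How it is judged:
By the outcome, as a careful person would: the job done as asked, in the order asked, and still so for the second after the job is handed in, with the robot touching nothing.
It also fails if it takes over 72 s, if anything falls off the work surface, if the arm or the gripper's body presses on something with over 40 N, if the wrist force passes 120 N, or if a joint passes its speed limit or range.

## Working session

There is one attempt and no reset: what is moved stays moved. The work goes in short steps, each a Python script; the robot and the scene stay as the last script left them, time stands still between calls to the robot, and variables do not carry over. Pictures are saved under pics/ and viewed, at most 10 in all, crops included, and the job is handed in when it is done.

```bash
ls; mkdir -p pics; python3 - <<'E'
from workcell import *
import cv2
from workcell import cams,env
for n in("scene","top"):
    cv2.imwrite(f"pics/{n}0.png",cams.read_camera(n)); p=cams.camera_params(n); print(n,p)
from workcell import current_time_s; print(current_time_s())
E
```

```text
pics
scene {'fx': 511.16171462134264, 'fy': 511.16171462134264, 'cx': 279.6663079875938, 'cy': 208.49706939381005, 'world_from_camera': array([[-0.51843948,  0.44759246, -0.72861615, -0.71341333],
       [-0.85497899, -0.25616501,  0.45098827,  0.71763028],
       [ 0.01521299,  0.85676162,  0.5154882 ,  0.99557808],
       [ 0.        ,  0.        ,  0.        ,  1.        ]])}
top {'fx': 449.6218042630759, 'fy': 449.6218042630759, 'cx': 275.6680568512727, 'cy': 217.00164363990302, 'world_from_camera': array([[ 6.28792994e-03,  9.92887334e-01, -1.18891563e-01,
         3.19175568e-01],
       [-9.99979602e-01,  6.10997720e-03, -1.86121450e-03,
        -1.15273932e-02],
       [-1.12155156e-03,  1.18900841e-01,  9.92905500e-01,
         1.47625825e+00],
       [ 0.00000000e+00,  0.00000000e+00,  0.00000000e+00,
         1.00000000e+00]])}
0.1
```

View pics/scene0.png

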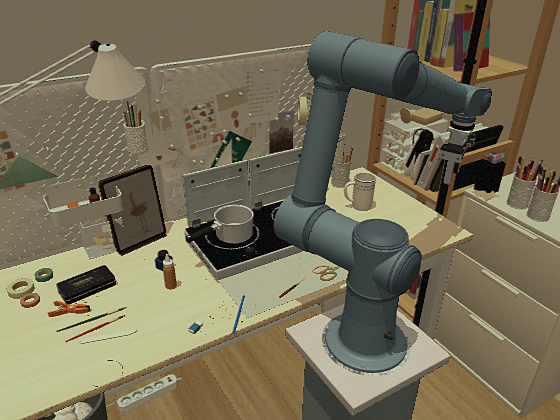

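View pics/top0.png

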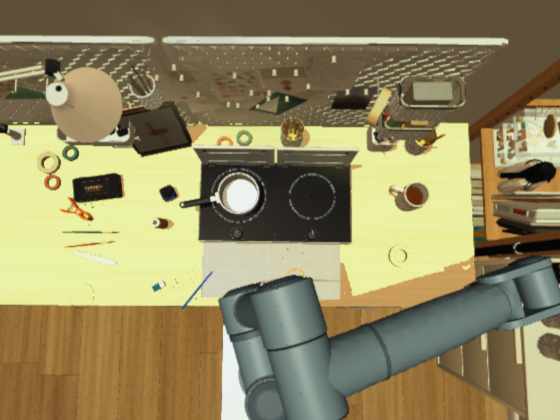

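The scene shows the pan on the left ring with its handle left; in the top view the pan is at about (239,195), the small ring at (312,196), the mug at (414,196) and the tape at (398,256). I'll rectify the glass plane and measure.

```bash
cat > h.py <<'E'
import numpy as np, cv2
from workcell import *
from workcell import env, effector, ik, cams, ticket, current_time_s, current_joint_positions, current_tool_pos, current_ee_rot, current_contact_force, current_gripper_width, current_finger_force
from scipy.spatial.transform import Rotation as R
def ray(p,uv,z):
    T=p["world_from_camera"]; d=T[:3,:3]@[(uv[0]-p["cx"])/p["fx"],-(uv[1]-p["cy"])/p["fy"],-1]
    o=T[:3,3]; return (o+d*(z-o[2])/d[2])[:2]
def proj(p,X):
    T=p["world_from_camera"]; c=T[:3,:3].T@(np.array(X)-T[:3,3])
    return np.array([p["cx"]+p["fx"]*c[0]/-c[2],p["cy"]-p["fy"]*c[1]/-c[2]])
def rect(im,p,z,x0,x1,y0,y1,s=1000):
    # metric picture at height z: col=(y1-y)*s, row=(x1-x)*s
    W=[(x,y) for x in(x0,x1) for y in(y0,y1)]
    src=np.float32([proj(p,(x,y,z)) for x,y in W]); dst=np.float32([((y1-y)*s,(x1-x)*s) for x,y in W])
    return cv2.warpPerspective(im,cv2.getPerspectiveTransform(src,dst),(int((y1-y0)*s),int((x1-x0)*s)),flags=cv2.INTER_CUBIC)
def down(yaw,tilt=0): # tool down, tool y axis at yaw+90 (tool x at yaw)
    return (R.from_euler('z',yaw)*R.from_euler('x',np.pi))
E
python3 - <<'E'
from h import *
im=cv2.imread("pics/top0.png"); p=cams.camera_params("top")
for n,uv,z in(("TL",(200,165),.055),("BR",(352,241),.055),("pan",(239,195),.131),("hand",(183,205),.12),("mug",(414,196),.128),("tape",(398,256),.019),("ring",(312,196),.055)): print(n,ray(p,uv,z))
b=rect(im,p,.055,.42,.95,-.45,.35); cv2.imwrite("pics/rect0.png",b)
g=cv2.cvtColor(b,cv2.COLOR_BGR2GRAY); m=(g<70).astype(np.uint8)*255
m=cv2.morphologyEx(m,cv2.MORPH_CLOSE,np.ones((25,25)));m=cv2.morphologyEx(m,cv2.MORPH_OPEN,np.ones((45,45)))
c=max(cv2.findContours(m,0,2)[0],key=cv2.contourArea); print(cv2.minAreaRect(c),cv2.boundingRect(c))
E
```

```text
TL [0.65696093 0.23652239]
BR [ 0.41440205 -0.25076006]
pan [0.54674514 0.10257014]
hand [0.51668408 0.27373534]
mug [ 0.54741714 -0.42856469]
tape [ 0.36925031 -0.40468107]
ring [ 0.55778388 -0.12474144]
((356.5, 385.0), (288.0, 477.0), 90.0) (118, 241, 478, 289)
```

View pics/rect0.png

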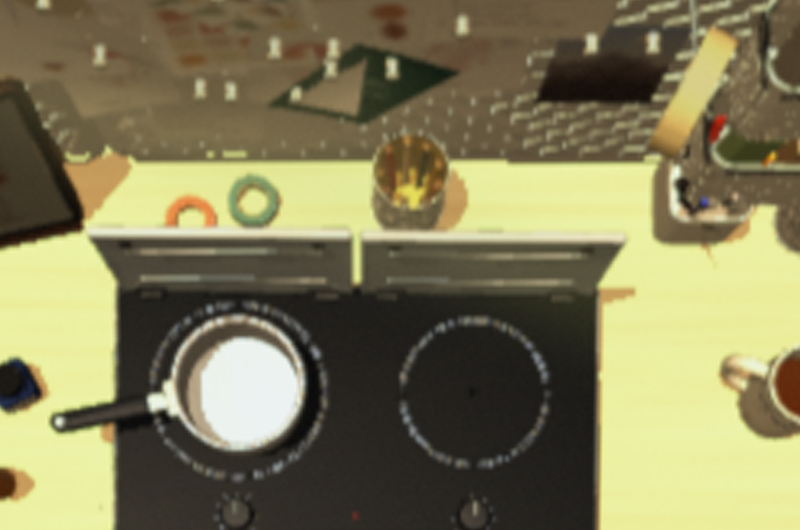

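The rectified view (1 mm per pixel) shows the large ring at about (238,390), the small ring at (475,392), the pan rim at (238,383), the handle tip at (57,422) and the mug handle at (725,370). Next I'll refine these numerically.

```bash
cat > meas.py <<'E'
from h import *
from scipy.optimize import least_squares
def fitc(q):
    f=lambda c:np.hypot(q[:,0]-c[0],q[:,1]-c[1])-c[2]
    return least_squares(f,[*q.mean(0),.07],loss='soft_l1',f_scale=.002).x
def w(rc,x1=.95,y1=.35): return np.c_[x1-rc[:,0]/1000,y1-rc[:,1]/1000]
def ring(im,p,c,r,tol=.012):
    g=cv2.cvtColor(rect(im,p,.055,.3,.95,-.45,.35),cv2.COLOR_BGR2GRAY).astype(float)
    g=g-cv2.GaussianBlur(g,(0,0),8)
    q=w(np.argwhere(g>15)); d=np.hypot(*(q-c).T); return fitc(q[abs(d-r)<tol])
def rim(im,p,guess):
    g=cv2.cvtColor(rect(im,p,.131,.3,.95,-.45,.35),cv2.COLOR_BGR2GRAY)
    r0,c0=int((.95-guess[0])*1000),int((.35-guess[1])*1000)
    s=g[r0-90:r0+90,c0-90:c0+90]; h=cv2.HoughCircles(cv2.GaussianBlur(s,(5,5),1.5),cv2.HOUGH_GRADIENT,1,20,param1=100,param2=10,minRadius=59,maxRadius=68)
    return [(.95-(b+r0-90)/1000,.35-(a+c0-90)/1000,r) for a,b,r in (h[0][:3] if h is not None else [])]
E
python3 - <<'E'
from meas import *
im=cv2.imread("pics/top0.png"); p=cams.camera_params("top")
print("small",ring(im,p,(.558,-.125),.074)); print("rim",rim(im,p,(.547,.1026)))
a=rect(im,p,.121,.45,.75,-.05,.35); cv2.putText(a,"z.121",(5,290),0,.5,(0,0,255))
b=rect(im,p,.256,.55,.8,-.30,.25); g=cv2.cvtColor(b,cv2.COLOR_BGR2GRAY)
for y in(.2,.11,.02,-.05,-.12,-.2):
    col=g[:,int((.25-y)*1000)].astype(int); print(y,[(round(.8-r/1000,3)) for r in np.argsort(-abs(np.gradient(col)))[:6]])
o=np.zeros((560,560,3),np.uint8); o[:300,:400]=a; o[305:555,:550]=b; cv2.imwrite("pics/a1.png",o)
E
```

```text
small [ 0.55790647 -0.12375701  0.07231788]
rim [(np.float32(0.5545), np.float32(0.10749999), np.float32(64.8)), (np.float32(0.5325), np.float32(0.0925), np.float32(66.3)), (np.float32(0.5595), np.float32(0.087500006), np.float32(64.1))]
0.2 [np.float64(0.658), np.float64(0.657), np.float64(0.659), np.float64(0.656), np.float64(0.66), np.float64(0.623)]
0.11 [np.float64(0.589), np.float64(0.588), np.float64(0.59), np.float64(0.582), np.float64(0.658), np.float64(0.587)]
0.02 [np.float64(0.656), np.float64(0.722), np.float64(0.723), np.float64(0.655), np.float64(0.657), np.float64(0.724)]
-0.05 [np.float64(0.655), np.float64(0.654), np.float64(0.656), np.float64(0.664), np.float64(0.703), np.float64(0.702)]
-0.12 [np.float64(0.724), np.float64(0.723), np.float64(0.725), np.float64(0.654), np.float64(0.653), np.float64(0.652)]
-0.2 [np.float64(0.721), np.float64(0.722), np.float64(0.654), np.float64(0.72), np.float64(0.652), np.float64(0.653)]Traceback (most recent call last):
  File "<stdin>", line 8, in <module>
ValueError: could not broadcast input array from shape (300,399,3) into shape (300,400,3)
```

```bash
python3 - <<'E'
from meas import *
im=cv2.imread("pics/top0.png"); p=cams.camera_params("top")
a=rect(im,p,.121,.451,.751,-.0505,.351)[:300,:400]
b=rect(im,p,.256,.6005,.751,-.1505,.251)[:150,:400]
cv2.imwrite("pics/a1.png",np.vstack([cv2.resize(x,None,fx=s,fy=s) for x,s in((a,1.3),(b,1.3))]))
E
```

```text
(no output)
```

View pics/a1.png

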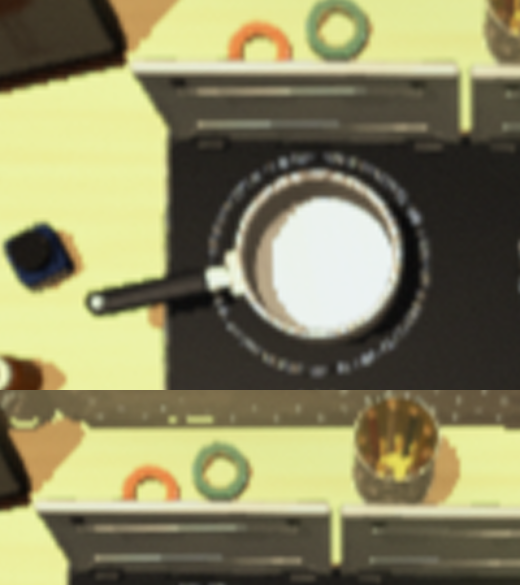

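The views put the pan centre at (0.5545, 0.1065) with handle yaw about 102°. The lip of the left cover is at x≈0.659, y≈0.109, and the small ring at (0.558, −0.124). Next I check IK for the sliding sweep.

```bash
cat > plan.py <<'E'
from h import *
P0,P1=np.array([.5545,.1065]),np.array([.558,-.124]); A0,A1=np.radians(102.3),np.radians(265.5)
def pose(s,off,z=.115,P0=P0,P1=P1,A0=A0,A1=A1):
    a=A0+(A1-A0)*s; c=P0+(P1-P0)*s+.132*np.array([np.cos(a),np.sin(a)])
    return [*c,z+env.pinch_z],(R.from_euler('z',a+off)*R.from_euler('x',np.pi)).as_quat()
E
python3 - <<'E'
from plan import *
for off in(0,np.pi):
    print(off)
    for s in np.linspace(0,1,7):
        q=ik(*pose(s,off)); print(None if q is None else np.round(q,2))
for x,z in((.70,.42),(.69,.41),(.51,.265)):
    for y in(0,np.pi): 
        q=ik([x,.109,z],(R.from_euler('z',y)*R.from_euler('x',np.pi)).as_quat()); print(x,y,None if q is None else np.round(q,2))
E
```

```text
0
[ 0.22  0.2   1.82 -0.    1.12  0.01]
[ 0.12  0.03  2.02  0.    1.1  -0.57]
[-0.07 -0.12  2.16  0.    1.11 -1.24]
[-0.31 -0.17  2.2   0.    1.11 -1.95]
[-0.5  -0.08  2.12  0.    1.1  -2.62]
None
[-0.62  0.26  1.75 -0.    1.13  2.6 ]
3.141592653589793
None
[ 0.12  0.03  2.02 -0.    1.1   2.57]
[-0.07 -0.12  2.16 -0.    1.11  1.91]
[-0.31 -0.17  2.2  -0.    1.11  1.19]
[-0.5  -0.08  2.12 -0.    1.1   0.53]
[-0.6   0.09  1.95 -0.    1.1  -0.05]
[-0.62  0.26  1.75  0.    1.13 -0.55]
0.7 0 [-0.01  0.37  1.38 -0.    1.4   1.57]
0.7 3.141592653589793 [-0.01  0.37  1.38  0.    1.4  -1.58]
0.69 0 [-0.01  0.35  1.42 -0.    1.37  1.57]
0.69 3.141592653589793 [-0.01  0.35  1.42  0.    1.37 -1.58]
0.51 0 [-0.01  0.12  1.98 -0.    1.04  1.56]
0.51 3.141592653589793 [-0.01  0.12  1.98  0.    1.04 -1.58]
```

Wrist range rules out a single sweep, since joint 6 would need about 3.7 rad. I'll sweep halfway, release, flip the gripper half a turn, regrasp and finish.

```bash
python3 - <<'E'
from plan import *
effector.gripper_open()
p,q=pose(0,0)
env.goto([.42,.05,.47],q)
env.goto([p[0],p[1],p[2]+.12],q)
print("touch",env.movel(p,q,velocity=.12,threshold=15))
effector.grab(25); print("w",current_gripper_width(),current_finger_force(),current_contact_force())
F=0
for s in np.linspace(0,.5,10)[1:]:
    env.movel(*pose(s,0),velocity=.07); F=max(F,np.linalg.norm(current_contact_force()))
print("F",F,current_contact_force(),current_time_s())
im=cams.read_camera("top"); cv2.imwrite("pics/mid.png",rect(im,cams.camera_params("top"),.121,.3,.7,-.35,.35))
E
```

```text
touch False
w 0.22211632063085732 25.000813901424408 [ 1.01275337  0.50003727 -0.38889637]
F 2.8841234552717414 [-0.03092597  0.56833381  0.31463193] 11.1417
```

View pics/mid.png

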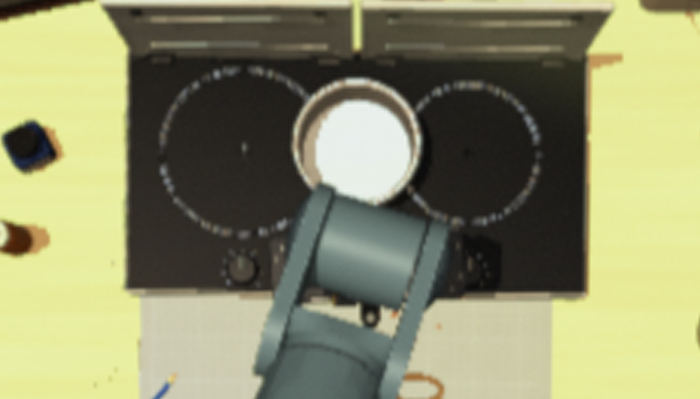

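Halfway, the pan is at about (357,142), i.e. (0.558, −0.007), with its handle to the front as planned. Now the regrasp and the second half.

```bash
python3 - <<'E'
from plan import *
up=lambda pq,d:([pq[0][0],pq[0][1],pq[0][2]+d],pq[1])
effector.gripper_open()
a=pose(.5,0); b=pose(.5,np.pi)
env.movel(*up(a,.07),velocity=.15); env.goto(*up(b,.07)); print("touch",env.movel(*b,velocity=.1,threshold=15))
effector.grab(25); print("w",current_gripper_width(),current_contact_force())
F=0
for s in np.linspace(.5,1,10)[1:]:
    env.movel(*pose(s,np.pi),velocity=.07); F=max(F,np.linalg.norm(current_contact_force()))
print("F",F,current_time_s())
effector.gripper_open()
e=pose(1,np.pi); env.movel(*up(e,.12),velocity=.15)
q=(R.from_euler('x',np.pi)).as_quat()
env.goto([.42,.0,.50],q)
im=cams.read_camera("top"); cv2.imwrite("pics/mid2_raw.png",im); cv2.imwrite("pics/mid2.png",rect(im,cams.camera_params("top"),.131,.35,.75,-.5,.2))
print(current_time_s())
E
```

```text
touch False
w 0.21798002013009105 [0.39874013 0.95742043 0.40437139]
F 2.5988121233328108 22.925
26.7333
```

View pics/mid2.png

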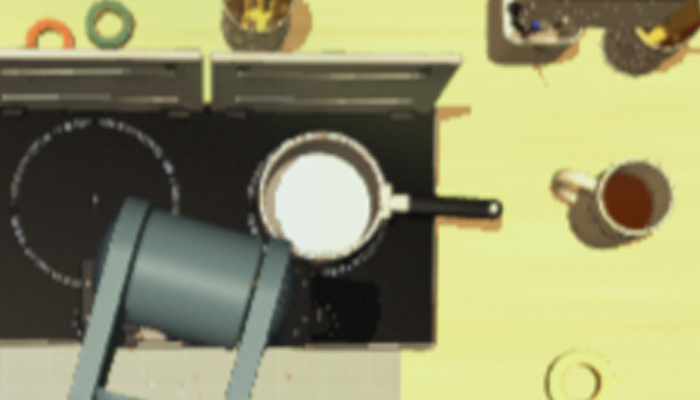

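The pan now stands at about (0.554, −0.1235), against the ring centre (0.558, −0.124), so it is well inside. Its handle points right and is clear of the mug. Next, the cover.

```bash
python3 - <<'E'
from h import *
q=R.from_euler('x',np.pi).as_quat(); X,Y,r,d=.659,.109,.15,.003
def tip(x,z): return [x,Y,z+.199]
effector.grab(20)
env.goto(tip(.55,.345),q); env.goto(tip(.70,.335),q)
print("hit",env.movel(tip(.70,.061+r),velocity=.12,threshold=12))
F=[]
for t in np.arange(0,1.46,.1):
    env.movel(tip(X-r*np.sin(t)+d*np.cos(t)+.008,.061+r*np.cos(t)+d*np.sin(t)),velocity=.06)
    F.append(np.round(current_contact_force()[[0,2]] if isinstance(current_contact_force(),np.ndarray) else [current_contact_force()[i] for i in(0,2)],1))
print(*F)
x=X-r+.008
h=env.movel(tip(x,.05),velocity=.03,threshold=18)
print("stop",h,np.array(current_tool_pos())-[0,0,.199],current_contact_force(),current_time_s())
E
```

```text
hit False
[-0.7 -0.9] [1.  0.1] [ 1.3 -0.5] [2.2 0.2] [2.  1.4] [ 1.9 -0.6] [1.5 1. ] [ 0.6 -0.3] [0.4 0.4] [1.5 0.1] [-0.2  1. ] [ 1.  -0.3] [0.5 0.4] [0.6 0.4] [ 0.1 -0. ]
stop True [0.51803292 0.10901769 0.06343721] [-1.99757246 -0.83763092  6.00241953] 37.8417
```

```bash
python3 - <<'E'
from h import *
p=np.array(current_tool_pos())
h=env.movel([p[0],p[1],p[2]-.012],velocity=.02,threshold=25)
print(h,np.array(current_tool_pos())-p,current_contact_force())
env.movel([p[0],p[1],p[2]+.10],velocity=.12)
env.goto_joints([-1.282,0.245,1.558,0,1.339,-0.174]); env.sleep(.3)
for n in("scene","top"): cv2.imwrite(f"pics/{n}1.png",cams.read_camera(n))
s=cv2.imread("pics/scene1.png")[120:300,140:400]; pt=cams.camera_params("top")
t=cv2.resize(rect(cv2.imread("pics/top1.png"),pt,.065,.35,.75,-.5,.3),(520,260))
cv2.imwrite("pics/end.png",np.vstack([cv2.resize(s,(476,330)) if 0 else cv2.copyMakeBorder(cv2.resize(s,(476,330)),0,0,0,44,0),t]))
print(current_time_s())
E
```

```text
True [ 5.06165331e-04  9.65074094e-05 -3.95726271e-05] [-1.64110519 -0.07564337  6.89993254]
42.1
```

View pics/end.png

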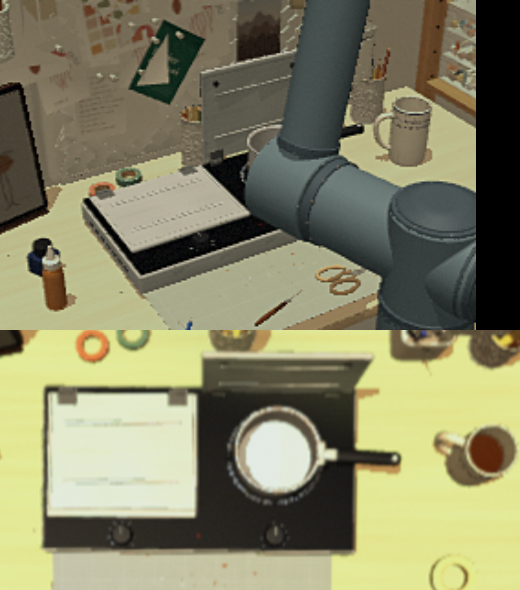

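The left cover is flat and shut, and pressing it again moved it no further. The pan is in the small ring at about (278,453) with its handle to the right, the right cover is up, and the bystanders have not moved.

```bash
python3 -c "
from workcell import ticket; print(ticket.hand_in())"
```

```text
the job is handed in; nothing more can be done
None
```

Job handed in at about 42 s: the pan stands inside the small right ring with its handle out to the right, the left cover is shut, the right cover is still up, and the mug, bottles and tape roll look undisturbed in the final pictures.

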